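# Freeze and send a reading at the inspection bench

## Task

Freeze and send the projector's reading: with the fingertips, press the blue key fully down so that it latches, and only then press the green key fully down and let it spring back up. Press gently, straight down, without lifting, tipping or shifting the button stations, do not touch the red and yellow stations or the two gauges, and finish with the hand clear of everything.

Things in the scene. Friction and masses are not known exactly. Their poses are not given: they have to be found in the camera images.
- blue_station: the loose push-button station with the blue key: a grey box 70 x 70 mm, 30 mm high, about 0.45 kg, on a rubber foot, meant for a press of 5 to 10 N (35 N harms it), with a black collar 43 mm across and 2 mm high on top and one round blue key in its middle. Origin at the centre of its underside (at table height, z = 0), z up; any yaw
- blue_key_top (a point): centre of the top face of the blue key, a flat round cap 36 mm across; up, its top is 48 mm above the table, 16 mm above the collar; it moves straight down with the key
- blue_key (a joint): travel of the blue key in m: 0 up, 0.010 fully down against its hard stop; it switches from 0.006 on. It LATCHES: it takes about 3 N to move, and stays wherever it is left, so once pushed down it stays down
- green_station: the loose push-button station with the green key: a grey box 70 x 70 mm, 30 mm high, about 0.45 kg, on a rubber foot, meant for a press of 5 to 10 N (35 N harms it), with a black collar 43 mm across and 2 mm high on top and one round green key in its middle. Origin at the centre of its underside (at table height, z = 0), z up; any yaw
- green_key_top (a point): centre of the top face of the green key, a flat round cap 36 mm across; up, its top is 48 mm above the table, 16 mm above the collar; it moves straight down with the key
- green_key (a joint): travel of the green key in m: 0 up, 0.010 fully down against its hard stop; it switches from 0.006 on. It is on a spring: 0.7 N to start, about 4.2 N fully down, and rises again by itself when released
- red_station: the loose push-button station with the red key: a grey box 70 x 70 mm, 30 mm high, about 0.45 kg, on a rubber foot, meant for a press of 5 to 10 N (35 N harms it), with a black collar 43 mm across and 2 mm high on top and one round red key in its middle. Origin at the centre of its underside (at table height, z = 0), z up; any yaw
- red_key_top (a point): centre of the top face of the red key, a flat round cap 36 mm across; up, its top is 48 mm above the table, 16 mm above the collar; it moves straight down with the key
- red_key (a joint): travel of the red key in m: 0 up, 0.010 fully down against its hard stop; it switches from 0.006 on. On a spring like the green one. To be left alone
- yellow_station: the loose push-button station with the yellow key: a grey box 70 x 70 mm, 30 mm high, about 0.45 kg, on a rubber foot, meant for a press of 5 to 10 N (35 N harms it), with a black collar 43 mm across and 2 mm high on top and one round yellow key in its middle. Origin at the centre of its underside (at table height, z = 0), z up; any yaw
- yellow_key_top (a point): centre of the top face of the yellow key, a flat round cap 36 mm across; up, its top is 48 mm above the table, 16 mm above the collar; it moves straight down with the key
- yellow_key (a joint): travel of the yellow key in m: 0 up, 0.010 fully down against its hard stop; it switches from 0.006 on. On a spring like the green one. To be left alone
- ring_gauge: loose steel ring gauge lying flat, 52 mm outside, 28 mm bore, 20 mm high; origin at the centre of its underside. A bystander
- plug_gauge: loose plug gauge lying on the table: a square aluminium handle 22 x 22 x 60 mm with a steel pin at either end, 112 mm long in all, along its own y; origin on the table under the handle's centre. A bystander

How it is judged:
On the way, in this order (a step that is already met when the one before it is completed fails the run):
1. the blue key is down (at least 6 mm of its 10 mm) and the hand is off the blue station, with the green key up (value of joint blue_key above 0.006 m and value of joint green_key below 0.001 m and contact force between each of the fingers, the arm and blue_station below 0.1 N), for 0.1 s.
2. the green key is pressed down (at least 6 mm of its 10 mm) by the robot, with the blue key still down (value of joint each of green_key, blue_key above 0.006 m and contact force between any of the fingers, the arm and green_station above 0.5 N), for 0.05 s.
At the end, for the whole second after the job is handed in: The blue key is latched down (at least 6 mm of 10 mm); the green, red and yellow keys are up (within 1 mm); the blue and green stations stand upright on the table within 12 mm of where they were, the red and yellow stations and both gauges within 5 mm, all at rest (value of joint blue_key above 0.006 m and value of joint each of green_key, red_key, yellow_key below 0.001 m and distance of each of blue_station, green_station from where it was at the start of the episode below 0.012 m and height (world z) of each of blue_station, green_station below 0.006 m and angle between each of blue_station, green_station's own z axis and vertical below 0.1 rad and linear speed of each of blue_station, green_station, red_station, yellow_station, ring_gauge, plug_gauge below 0.02 m/s and distance of each of red_station, yellow_station, ring_gauge, plug_gauge from where it was at the start of the episode below 0.005 m); the robot touches nothing.
It fails at once if the blue or the green station is pressed harder than 35 N (contact force between any of the arm, the fingers and blue_station above 35 N or contact force between any of the arm, the fingers and green_station above 35 N).
It fails at once if the blue or the green station is shifted by more than 12 mm, lifted by more than 6 mm or tipped by more than 0.15 rad (distance of any of blue_station, green_station from where it was at the start of the episode above 0.012 m or height (world z) of any of blue_station, green_station above 0.006 m or angle between any of blue_station, green_station's own z axis and vertical above 0.15 rad).
It fails at once if the robot touches the red or the yellow station (more than 0.5 N), or one of them moves by more than 5 mm (contact force between any of the arm, the fingers and red_station above 0.5 N or contact force between any of the arm, the fingers and yellow_station above 0.5 N or distance of any of red_station, yellow_station from where it was at the start of the episode above 0.005 m).
It fails at once if the robot touches a gauge (more than 0.5 N), or one of them moves by more than 5 mm (contact force between any of the arm, the fingers and ring_gauge above 0.5 N or contact force between any of the arm, the fingers and plug_gauge above 0.5 N or distance of any of ring_gauge, plug_gauge from where it was at the start of the episode above 0.005 m).
It fails at once if the green key is pressed (more than 2 mm) while the blue key is not down (less than 5.5 mm) (value of joint green_key above 0.002 m and value of joint blue_key below 0.0055 m).
It also fails if it takes over 38 s, if anything falls off the work surface, if the arm or the gripper's body presses on something with over 40 N, if the wrist force passes 120 N, or if a joint passes its speed limit or range.

## Robot

A 6-joint arm with a two-finger parallel gripper is mounted at the origin on the work surface. World frame = base frame: x ahead of the robot, y to its left, z up, the work surface at z = 0. Lengths are in m, angles in rad, forces in N, time in s.
With the tool pointing down it reaches from about 0.275 to 0.875 m from the base axis. Payload 12.5 kg.
Tool frame: the origin (TCP) lies on the centre line of the jaws, within the pads' length; the fingertips stand r.finger_overhang ahead of it and the grasp point (between the pads) lies 3 mm ahead of it (r.finger_overhang is the distance from the TCP to the fingertips, in m); z points along the fingers, y is the line along which they close (so a half turn about z gives the same grasp; the last joint's range is limited). The gripper opens to 85 mm and grips with 20 to 120 N. Pads are 22 mm wide; open, the fingers measure 114 mm over their backs; the gripper's body (76 mm by 85 mm) begins 54 mm behind the grasp point. The pads swing forward as they close: fully open they stand 13 mm farther back than shut.
Start: joints at [-1.417, 0.351, 1.652, -0, 1.139, -0.085], TCP at [0.13, -0.534, 0.253] pointing down, gripper open.
Joint ranges: [-2.75, 2.75], [-0.79, 2.1], [0.01, 2.65], [-1.57, 4.71], [0.07, 3.14], [-2.87, 2.87]. Speed limits (rad/s): [2.22, 2.22, 2.79, 3.14, 3.14, 3.14].

## Interface

Orientations are given as a unit quaternion [x, y, z, w].
In Python, from cell import r, optics gives the robot as it stands. The module is installed in compiled form; this text tells all that it offers. Calls block until the motion is done:
- r.move_to(position, orientation): joint-space move of the TCP to a pose.
- r.move_linear(position, rot=None, vel=0.15): straight line of the TCP; rot=None keeps the orientation; vel is the mean speed in m/s.
- r.set_joints(angles): joint-space move.
- r.set_gripper(opening, squeeze=None): opening from 0.0 (shut) to 1.0 (fully open); squeeze is the grip in N (None keeps the last); returns when the fingers have stopped.
- r.sleep(seconds).
- r.inverse_kinematics(position, orientation): joint angles nearest the present ones, or None.
- optics.get_image(name): name is "side" or "top"; returns a dict with "pixels" (480x640x3 uint8, red, green, blue), "depth" (480x640 float32, m along the optical axis (not along the pixel's ray), 0 where there is no reading), "fx", "fy", "cx", "cy" (pixels), "camera_from_world" (4x4, takes a point from world to camera coordinates). Camera axes: x right, y down, z forward; pixel columns grow to the right and rows downward; lengths in m; the calibration is good to about 2 mm. A picture is of the moment at which its call begins.
A pose or a line that the arm cannot do raises r.PlanningError and nothing moves.
- r.hand_in(): hands the job in; it is judged then, once.
Readings, each from a call of its own:
- r.current_t(): time.
- r.current_q(): joint angles.
- r.current_qvel(): joint speeds.
- r.current_effort(): joint torques, N m.
- r.current_tool_pos(): TCP position.
- r.current_ee_rot(): TCP orientation.
- r.current_contact_force(): force on the tool from outside, world axes, zero at the start.
- r.current_torque(): the same for the moment, N m.
- r.current_opening(): opening from 0.0 (shut) to 1.0 (fully open).
- r.current_finger_force(): force on a finger pad.
Only numpy, scipy, OpenCV 4.12 (cv2) and the standard library are available. Lean on these libraries where they do the work, as an engineer would, in place of code of your own. Each camera call takes 0.05 s, during which the arm holds its last target. There are 200 camera calls.

## Working session

There is one attempt and no reset: what is moved stays moved. The work goes in short steps, each a Python script; the robot and the scene stay as the last script left them, time stands still between calls to the robot, and variables do not carry over. Pictures are saved under pics/ and viewed, at most 10 in all, crops included, and the job is handed in when it is done.

```bash
mkdir -p pics
cat > h.py <<'E'
import numpy as np, cv2
from cell import r, optics
def snap(n,f=None):
    d=optics.get_image(n)
    if f: cv2.imwrite('pics/'+f,d['pixels'][:,:,::-1])
    return d
E
python3 - <<'E'
from h import *
for n in('top','side'):
    d=snap(n,n+'0.png'); np.savez(n+'0.npz',**d)
    print(n,d['fx'],d['cx'],d['cy'],d['camera_from_world'].round(3).tolist())
print(r.finger_overhang,r.current_ee_rot(),r.current_opening(),r.current_t(),r.current_contact_force())
E
```

```text
top 597.3716677506088 319.8603293011449 220.34090165925312 [[-0.015, -0.999, -0.036, 0.037], [-0.988, 0.021, -0.156, 0.575], [0.156, 0.033, -0.987, 0.857], [0.0, 0.0, 0.0, 1.0]]
side 575.3625028018108 329.460903123698 234.0561114762934 [[-0.964, -0.267, 0.011, 0.55], [-0.181, 0.622, -0.762, 0.144], [0.196, -0.736, -0.648, 0.797], [0.0, 0.0, 0.0, 1.0]]
0.022 [ 9.92879761e-01  1.19119674e-01 -3.22485455e-05 -5.30889659e-04] 1.0056253227988678 0.1 [-0.34683532  0.13080877  0.12932003]
```

View pics/top0.png

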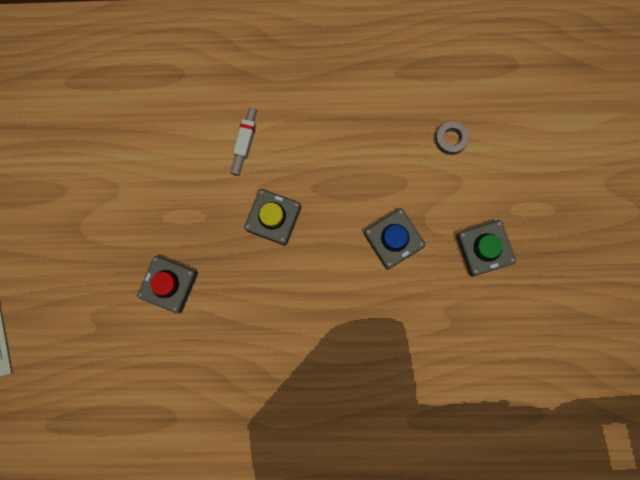

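View pics/side0.png

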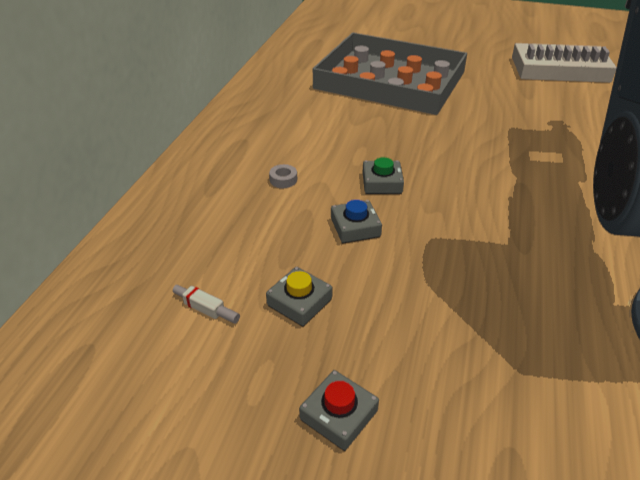

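The top view shows the blue key at about (396,237), green (489,247), yellow (271,215) and red (163,284). The ring is at (452,137) and the plug gauge at (244,140). The side view agrees, with blue at (356,210) and green at (384,166).

```bash
cat >> h.py <<'E'
HUE={'blue':(105,125),'green':(50,80),'yellow':(25,33),'red':(0,4)}
def mask(d,c):
    h=cv2.cvtColor(d['pixels'],cv2.COLOR_RGB2HSV); lo,hi=HUE[c]
    m=cv2.inRange(h,(lo,170,60),(hi,255,255))
    n,l,s,_=cv2.connectedComponentsWithStats(m)
    win=s[:,4].copy(); win[0]=0; 
    return l==win.argmax()
def key(d,c):
    """median/top-face centre of a key from depth"""
    m=mask(d,c)&(d['depth']>0); v,u=np.nonzero(m); z=d['depth'][v,u]
    P=np.c_[(u-d['cx'])/d['fx']*z,(v-d['cy'])/d['fy']*z,z,np.ones(len(z))]@np.linalg.inv(d['camera_from_world']).T
    zt=np.percentile(P[:,2],80); t=np.abs(P[:,2]-zt)<0.003
    (x,y),rad=cv2.minEnclosingCircle(P[t,:2].astype(np.float32))
    uv=np.array([u[t].mean(),v[t].mean()])
    return uv,np.r_[P[t,:2].mean(0),zt],(x,y,rad),t.sum()
def tri(ds,uvs):
    A=[]
    for d,(u,v) in zip(ds,uvs):
        K=np.array([[d['fx'],0,d['cx']],[0,d['fy'],d['cy']],[0,0,1]]);A.append(K@d['camera_from_world'][:3])
    X=cv2.triangulatePoints(A[0],A[1],*[np.array(p,float).reshape(2,1) for p in uvs]).ravel();X=X[:3]/X[3]
    e=[np.linalg.norm((a@np.r_[X,1])[:2]/(a@np.r_[X,1])[2]-p) for a,p in zip(A,uvs)]
    return X,e
E
python3 - <<'E'
from h import *
np.set_printoptions(precision=4,suppress=True)
T,S=[dict(np.load(n+'0.npz')) for n in('top','side')]
for c in HUE:
    a,b=key(T,c),key(S,c); print(c,'\n top',*a,'\n side',*b,'\n tri',*tri((T,S),(a[0],b[0])))
E
```

```text
blue 
 top [395.2873 235.9746] [ 0.5494 -0.0864  0.0484] (0.5489197373390198, -0.08652576059103012, 0.017682310193777084) 355 
 side [356.113  207.0522] [ 0.549  -0.0835  0.0485] (0.5489105582237244, -0.0846930667757988, 0.017941495403647423) 230 
 tri [ 0.5496 -0.0866  0.0454] [np.float64(0.0016864863076634768), np.float64(0.0016683417438580815)]
green 
 top [489.552  245.8266] [ 0.5318 -0.225   0.0486] (0.5316973924636841, -0.22502447664737701, 0.017375530675053596) 346 
 side [383.462  163.4494] [ 0.5315 -0.2216  0.0488] (0.5315084457397461, -0.22315117716789246, 0.018016915768384933) 158 
 tri [ 0.5321 -0.2256  0.0455] [np.float64(0.021906856242636927), np.float64(0.019449465330876298)]
yellow 
 top [269.908  213.7241] [0.5871 0.1016 0.0486] (0.5871476531028748, 0.10139475017786026, 0.017644502222537994) 348 
 side [298.4862 279.9235] [0.5877 0.1019 0.0488] (0.5878556370735168, 0.10183273255825043, 0.018435081467032433) 327 
 tri [0.5874 0.1016 0.0477] [np.float64(0.22393371850566351), np.float64(0.26054298118302976)]
red 
 top [161.4366 283.1859] [0.4851 0.2647 0.0488] (0.48497676849365234, 0.2651204466819763, 0.017754487693309784) 355 
 side [339.3546 394.0607] [0.4853 0.2663 0.0489] (0.4855387210845947, 0.2648006081581116, 0.018269170075654984) 626 
 tri [0.4853 0.2652 0.0464] [np.float64(0.10464510446088036), np.float64(0.1458352855409153)]
```

```bash
cat >> h.py <<'E'
def fz(n=4):
    a=[]
    for _ in range(n): a.append(r.current_contact_force()[2]); r.sleep(0.02)
    return float(np.mean(a))
def press(xy,fstop=6.5):
    oh=r.finger_overhang; p=np.r_[xy,0.0]
    go=lambda tip,vel: r.move_linear([*xy,tip+oh],vel=vel)
    go(0.056,0.08); r.sleep(0.2); f0=fz(8); print('t',r.current_t(),'base',f0,'oh',oh)
    tip=0.056; contact=None
    while tip>0.034:
        tip-=0.0005 if tip<0.0402 else 0.001
        go(tip,0.02); f=fz(3)-f0; print('%.4f %.2f'%(r.current_tool_pos()[2]-oh,f),end='; ')
        if f>fstop: break
    r.sleep(0.15); print('\nhold',fz()-f0, r.current_tool_pos(), r.current_contact_force(), r.current_t())
E
python3 - <<'E'
from h import *
r.set_gripper(0.0,20)
q=r.current_ee_rot(); print(r.finger_overhang,r.current_opening(),r.current_t())
r.move_to([0.549,-0.0857,0.13],[1,0,0,0]); print(r.current_t(),r.current_tool_pos(),r.current_ee_rot(),r.current_q())
snap('side','side1.png')
E
```

```text
0.022 0.0005746054672378882 0.8667
3.1 [ 0.54900199 -0.0863902   0.13016233] [ 9.99999912e-01 -3.90653751e-04  1.34976676e-04  7.81414677e-05] [-2.39807763e-01  5.17490694e-01  1.74031570e+00 -1.13602095e-04
  8.83486950e-01  1.33184193e+00]
```

View pics/side1.png

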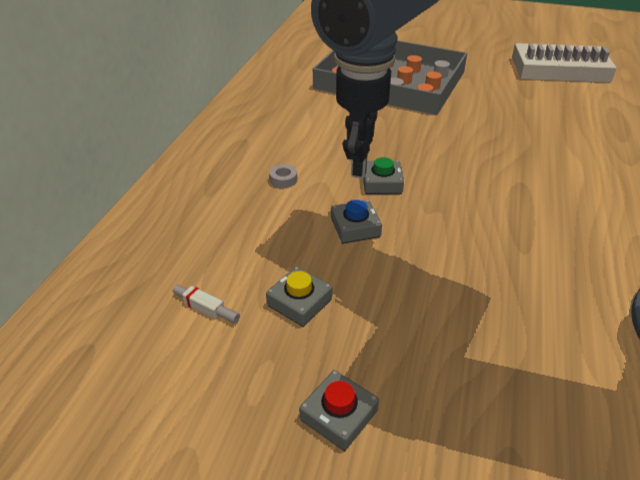

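The closed fingertips are at about (358,175), directly above the blue key at (356,210), with clear space around them. Next I press blue with force monitoring.

Run:
```python
from h import *
xy=[0.549,-0.0857]; press(xy)
r.move_linear([*xy,0.13],vel=0.08); r.sleep(0.1)
print(r.current_t(), r.current_contact_force())
```

```text
t 4.2833 base -0.32073206890480416 oh 0.022
0.0550 0.77; 0.0539 0.05; 0.0530 -0.00; 0.0520 0.61; 0.0510 0.34; 0.0500 0.09; 0.0490 0.27; 0.0480 -0.03; 0.0469 1.43; 0.0459 0.87; 0.0449 0.98; 0.0439 0.62; 0.0429 0.56; 0.0419 0.64; 0.0409 1.13; 0.0399 0.79; 0.0395 1.78; 0.0390 2.34; 0.0385 2.37; 0.0381 4.27; 0.0380 10.12; 
hold 10.329114004858898 [ 0.54906496 -0.08571642  0.05998751] [-3.33831435 -0.53021766 10.17189672] 10.8
11.9333 [-0.46393044 -0.25686744  0.0340969 ]
```

Run:
```python
from h import *
r.move_to([0.5315,-0.2245,0.13],[1,0,0,0]); print(r.current_t(),r.current_tool_pos())
d=snap('side','side2.png')
for c in HUE: print(c,*key(d,c)[1:3])
cv2.imwrite('pics/crop2.png',cv2.resize(d['pixels'][60:300,240:480,::-1],None,fx=2.5,fy=2.5))
```

```text
12.55 [ 0.5312077  -0.22468534  0.12964813]
blue [ 0.54912837 -0.08455895  0.03893629] (0.5484503507614136, -0.08556129783391953, 0.01855800487101078)
green [ 0.53148258 -0.22204826  0.048646  ] (0.5324432849884033, -0.22359122335910797, 0.018334027379751205)
yellow [0.58763577 0.1017041  0.04876417] (0.5881074070930481, 0.1005779281258583, 0.018075859174132347)
red [0.48523878 0.26639175 0.04868367] (0.48572099208831787, 0.2652270197868347, 0.018432261422276497)
```

View pics/crop2.png

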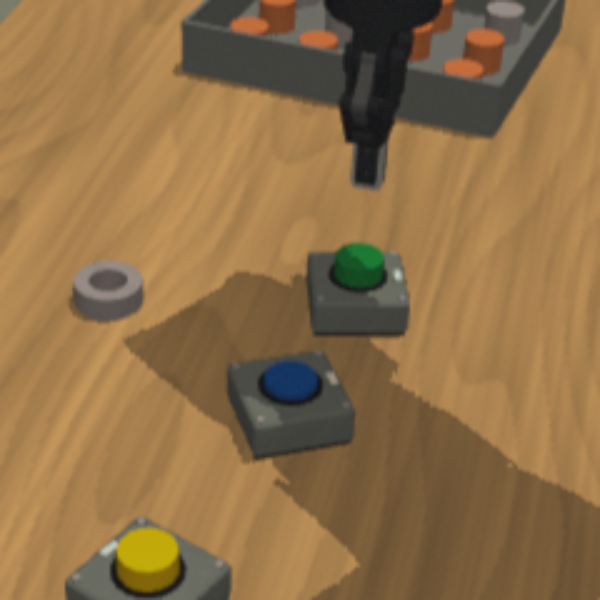

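The blue key (crop 290,382) is latched down: its top is at 38.9 mm, a drop of about 10 mm. Green (crop 358,265) is up, with the fingers above it. Now I press green, then retreat.

Run:
```python
from h import *
xy=[0.5315,-0.2245]; press(xy,7.0)
r.move_linear([*xy,0.20],vel=0.12); r.sleep(0.2)
print(r.current_t(), r.current_contact_force())
for n in('side','top'):
    d=snap(n,n+'3.png')
    for c in HUE:
        if mask(d,c).sum()>100: print(n,c,*key(d,c)[1:3])
```

```text
t 13.7333 base 0.01331183278988618 oh 0.022
0.0550 0.00; 0.0540 0.13; 0.0530 0.06; 0.0520 0.39; 0.0509 0.42; 0.0500 0.09; 0.0490 0.12; 0.0480 0.11; 0.0470 0.94; 0.0460 1.30; 0.0450 1.87; 0.0440 2.13; 0.0430 2.08; 0.0420 2.82; 0.0410 2.98; 0.0400 3.46; 0.0395 3.13; 0.0390 3.49; 0.0385 4.06; 0.0381 4.80; 0.0379 9.64; 
hold 9.439079354738869 [ 0.53154606 -0.22454189  0.05990787] [-1.73800694  0.32516569  9.89814357] 20.25
21.7667 [ 0.2792392  -0.08609127 -0.09408681]
side blue [ 0.54920875 -0.08429002  0.03896147] (0.548594057559967, -0.08547654747962952, 0.018483955413103104)
side green [ 0.53155929 -0.22211575  0.04853896] (0.5308500528335571, -0.2233337014913559, 0.017626624554395676)
side yellow [0.5877668  0.1018372  0.04889351] (0.5882596373558044, 0.1013219803571701, 0.017799582332372665)
side red [0.48527813 0.26637274 0.04875175] (0.48557430505752563, 0.26526036858558655, 0.018347235396504402)
top blue [ 0.54863599 -0.0866179   0.03856563] (0.5491050481796265, -0.0867440328001976, 0.01732693985104561)
top green [ 0.53105117 -0.2209641   0.04887641] (0.5308163166046143, -0.22214031219482422, 0.016293879598379135)
top yellow [0.58723165 0.10116365 0.04855744] (0.5873478651046753, 0.10131964832544327, 0.017398815602064133)
top red [0.48520048 0.26474831 0.04851557] (0.48533809185028076, 0.26482734084129333, 0.01786486990749836)
```

Blue is down, green has sprung back up, nothing has shifted and the hand is clear.

```bash
python3 -c "
from h import *
print(r.hand_in())"
```

```text
the job is handed in; nothing more can be done
None
```

I pressed the blue key fully down and it latched. I then pressed the green key fully down and it sprang back up, with about 10 N measured on each press, no station shifted and the hand clear at about 22 s; the job is handed in, but no verdict was returned.

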